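Tap-centre an unfired cup on the banding wheel and bring down the hold-down

TASK

The unfired cup standing upside down on the banding wheel is to be trimmed: push it, without ever gripping, lifting or knocking it, until it stands centred under the hold-down pad (within about 4 mm), then lower the hold-down by its knob so that the sprung pad bears gently on the middle of the cup's foot with its spring partly pressed in, neither loose nor driven home. Raise the hold-down clear first where it hangs too low, and turn the wheel by its pegs to bring the cup round where it can be reached. The clay is brittle, so only the lightest touch on it (a few newtons), and leave the other cups, the bottle and the beaker standing where they are.

Things in the scene. Friction and masses are not known exactly. Their poses are not given: they have to be found in the camera images.
- cup: Unfired white cup to be trimmed, 76 mm tall, upside down on the wheel, 50 to 65 mm off centre. 63 mm across the mouth (below), 61 mm at half height, flat foot 50 mm across on top. About 0.1 kg; slides at about 0.6 N; pushed below half height it does not tip. Over 6 N from the gripper or 10 N from the hold-down spoils it. Origin: centre of the foot (topmost face); z points down.
- stand: Fixed grey trimming stand. Origin: on the wheel's axis at bench level; x points to its 25 mm column, 120 mm off, behind the wheel and to its left, 236 mm high (collar 44 mm). An arm 22 mm wide runs from the column, 173 to 207 mm above the bench, to a 28 mm boss right over the wheel's axis. Its foot plate is 12 mm high.
- hold_rod: Hold-down: upright 10 mm rod sliding in the boss on the wheel's axis; wooden knob on top, sprung pad below. Origin: on the axis, under face of the pad while its spring is out. It travels from 85 to 145 mm above the bench. Friction (4 N) keeps it where it is left; about 5.6 N lifts it, 2.5 N lowers it.
- hold_knob (a point): Middle of the hold-down's knob, 145 mm above the origin of hold_rod. The knob is 22 mm in diameter and 36 mm tall (21 mm below to 15 mm above this point; the rod end stands 10 mm above it); pinch it from above and move it straight up or down.
- pad_face (a point): Centre of the under face of the rubber pad (19 mm diameter) at the foot of the hold-down, on the wheel's axis.
- spring_pad (a joint): How far the pad is pressed back towards the rod against its spring, in m: 0 = out (free), 0.010 = driven home. The spring takes 1 N to start and 4.5 N fully home.
- pin_a (a point): One of the wheel's two steel turning pegs: 12 mm in diameter, 24 mm tall, 85 mm from the wheel axis, half a turn apart; this point is on its axis, 18 mm above the disc. The wheel is a flat 200 mm disc, top face 40 mm above the bench, turning freely both ways (drag 0.04 N m) with the cup riding on it. Each peg starts about a quarter turn (55 to 125 degrees) round from the cup.
- pin_b (a point): The same point of the other turning peg.
- large_cup: Bystander: unfired cup, 67 mm across, 81 mm tall, standing upright on the bench near the wheel. Origin under its centre. Leave it standing.
- small_cup: Bystander: unfired cup, 54 mm across, 65 mm tall, standing upright on the bench near the wheel. Origin under its centre. Leave it standing.
- seal_bottle: Bystander: white squeeze bottle with an orange nozzle, 35 x 50 mm and 155 mm tall, standing on the bench near the wheel. Origin under its centre. Leave it standing.
- beaker: Bystander: pale measuring beaker, 74 mm across, 93 mm tall, standing on the bench near the wheel. Origin under its centre. Leave it standing.
There are look-alikes about, which are no part of the job. What is shaped like the cup but turquoise is not meant.

How it is judged:
On the way:
1. the cup stands centred under the hold-down pad (within 5 mm), still clear of the pad (horizontal distance between cup and pad_face below 0.005 m and angle between cup's own z axis and vertical above 3.04 rad and contact force between hold_rod and cup below 0.05 N), for 0.2 s.
At the end, for the whole second after the job is handed in: the cup stands upside down on the wheel, at rest, its foot centred within 5 mm under the pad, and the pad bears on the foot with its spring pressed in between 1.5 and 8.5 mm of its 10 mm (horizontal distance between cup and pad_face below 0.005 m and angle between cup's own z axis and vertical above 3.04 rad and contact force between hold_rod and cup above 0.8 N and value of joint spring_pad between 0.0015 and 0.0085 m and height (world z) of cup between 0.112 and 0.12 m and linear speed of cup below 0.01 m/s); the robot touches nothing.
It fails at once if the fingers or arm press on the cup with more than 6 N (contact force between any of the fingers, the arm and cup above 6 N).
It fails at once if the hold-down presses on the cup with more than 10 N (contact force between hold_rod and cup above 10 N).
It fails at once if the cup is tipped or lifted off the wheel or falls from it (angle between cup's own z axis and vertical below 2.9 rad or height (world z) of cup above 0.128 m or height (world z) of cup below 0.1 m).
It fails at once if one of the other cups, the bottle or the beaker is moved more than 15 mm (distance of any of large_cup, small_cup, seal_bottle, beaker from where it was at the start of the episode above 0.015 m).
It also fails if it takes over 72 s, if anything falls off the work surface, if the arm or the gripper's body presses on something with over 40 N, if the wrist force passes 120 N, or if a joint passes its speed limit or range.

ROBOT

A 6-joint arm with a two-finger parallel gripper is mounted at the origin on the work surface; the furniture and walls round the work are solid. World frame = base frame: x ahead of the robot, y to its left, z up, the work surface at z = 0. Lengths are in m, angles in rad, forces in N, time in s.
With the tool pointing down it reaches from about 0.275 to 0.825 m from the base axis. Payload 4.9 kg.
Tool frame: the origin (TCP) lies at the very end of the fingers, on their centre line; the grasp point (between the pads) lies 19 mm behind it (grip_point_offset is the distance from the TCP to the grasp point, in m); z points along the fingers, y is the line along which they close (so a half turn about z gives the same grasp; the last joint's range is limited). The gripper opens to 85 mm and grips with 20 to 120 N. Pads are 22 mm wide; open, the fingers measure 114 mm over their backs; the gripper's body (76 mm by 85 mm) begins 54 mm behind the grasp point. The pads swing forward as they close: fully open they stand 13 mm farther back than shut.
Start: joints at [1.007, 0.326, -0.193, 1.052, 0, 1.437], TCP at [0.229, 0.5, 0.231] pointing down, gripper open.
Joint ranges: [-2.65, 2.65], [-0.97, 1.79], [-1.3, 1.35], [-1.93, 2.1], [-1.47, 1.37], [-3.14, 3.14]. Speed limits (rad/s): [2.57, 2.57, 3.14, 3.14, 3.14, 3.14].

INTERFACE

Orientations are given as a unit quaternion [w, x, y, z].
In Python, from workcell import * gives the robot as it stands. Calls block until the motion is done:
- movep(position, orientation): joint-space move of the TCP to a pose.
- move_linear(position, rate=0.15, attitude=None, max_force=None): straight line of the TCP; attitude=None keeps the orientation; rate is the mean speed in m/s. With max_force (N) it stops when the force on the tool has changed by that much, and returns True; else False.
- set_joints(angles): joint-space move.
- command_gripper(opening, strength=None): finger opening in m; strength is the grip in N (None keeps the last); returns when the fingers have stopped.
- dwell(seconds).
- ik(position, orientation): joint angles nearest the present ones, or None.
- state(): the state.
- camera(name): name is "side" or "top" or "wrist"; returns the picture (384x512x3 uint8, blue, green, red); there is no depth.
- camera_info(name): a dict with "fx", "fy", "cx", "cy" (pixels), "R" (3x3) and "t" (3): a world point X has camera coordinates R X + t. Camera axes: x right, y down, z forward; pixel columns grow to the right and rows downward; lengths in m; the calibration is good to about 2 mm. A picture is of the moment at which its call begins: read the wrist's pose just before it. camera_info takes no time and is no camera call; for the wrist camera it gives the pose at the moment of the call.
A pose or a line that the arm cannot do raises PlanningError and nothing moves.
- close_job(): hands the job in; it is judged then, once.
The state is a dict: "time_s": time; "q": joint angles; "joint_vel": joint speeds; "joint_torque": joint torques, N m; "tcp_pos": TCP position; "orientation": TCP orientation; "contact_force": force on the tool from outside, world axes, zero at the start; "moment": the same for the moment, N m; "width": finger opening in m; "finger_force": force on a finger pad.
Only numpy, scipy, OpenCV 4.12 (cv2) and the standard library are available. Lean on these libraries where they do the work, as an engineer would, in place of code of your own. Each camera call takes 0.05 s, during which the arm holds its last target. There are 200 camera calls.

## Working session

There is one attempt and no reset: what is moved stays moved. The work goes in short steps, each a Python script; the robot and the scene stay as the last script left them, time stands still between calls to the robot, and variables do not carry over. Pictures are saved under pics/ and viewed, at most 10 in all, crops included, and the job is handed in when it is done.

```bash
mkdir -p pics; ls; python3 - <<'E'
from workcell import *
import cv2,numpy as np
for n in("side","top"):
    cv2.imwrite(f"pics/{n}0.png",camera(n)); c=camera_info(n)
    R=np.array(c["R"]);print(n,c["fx"],c["cx"],c["cy"],(-R.T@np.array(c["t"])).round(3),R.round(3).tolist())
cv2.imwrite("pics/both0.png",np.hstack([cv2.imread("pics/side0.png"),cv2.imread("pics/top0.png")]))
s=state();print(s)
E
```

```text
pics
side 375.9488853905613 248.44759522015391 195.1032665750496 [ 0.224 -0.86   0.91 ] [[0.937, -0.348, 0.0], [-0.234, -0.63, -0.74], [0.258, 0.694, -0.672]]
top 459.55421446073564 253.29462716808632 183.92324629309965 [ 0.411 -0.071  1.459] [[0.01, -1.0, -0.001], [-0.995, -0.009, -0.097], [0.097, 0.002, -0.995]]
{'time_s': 0.1, 'q': array([ 1.00679685e+00,  3.26918705e-01, -1.93469350e-01,  1.05199584e+00,
        3.39848429e-05,  1.43661406e+00]), 'joint_vel': array([-0.00141791, -0.00095322,  0.00262049, -0.00201898, -0.00223297,
        0.00201528]), 'joint_torque': array([ 1.87595724e-04, -4.44237900e+01,  2.63038301e+01,  7.86842866e-03,
       -1.55584644e-04, -4.46451708e-06]), 'tcp_pos': array([0.22888199, 0.4995486 , 0.230559  ]), 'orientation': array([-2.87476758e-04,  2.13258086e-01,  9.76995577e-01, -7.40095327e-04]), 'contact_force': array([-0.53500822,  0.31805418,  0.38905145]), 'moment': array([ 0.00133756, -0.00649765,  0.02499408]), 'finger_force': 0.0, 'width': 0.08558983013685567}
```

View pics/side0.png

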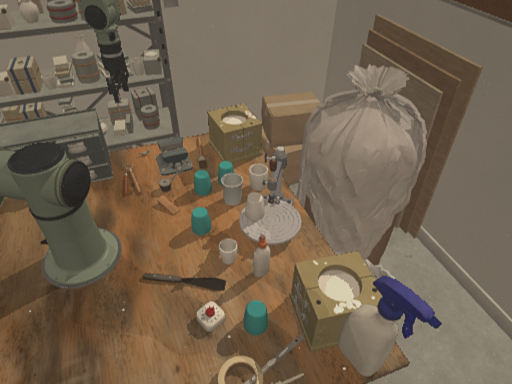

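View pics/top0.png

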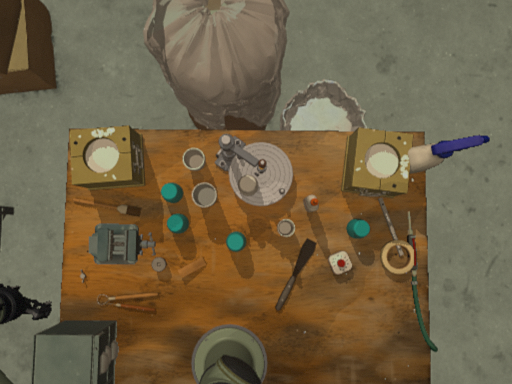

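Wheel at about (261,174) in top, the column at upper left (225,145), the knob near (262,165), and the cup near (247,184). I'll enlarge both views.

```bash
python3 - <<'E'
import cv2
t=cv2.imread("pics/top0.png")[128:228,180:330]; cv2.imwrite("pics/tc.png",cv2.resize(t,None,fx=5.333,fy=5.333,interpolation=cv2.INTER_CUBIC))
s=cv2.imread("pics/side0.png")[135:285,185:325]; cv2.imwrite("pics/sc.png",cv2.resize(s,None,fx=4,fy=4,interpolation=cv2.INTER_CUBIC))
E
```

```text
(no output)
```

View pics/tc.png

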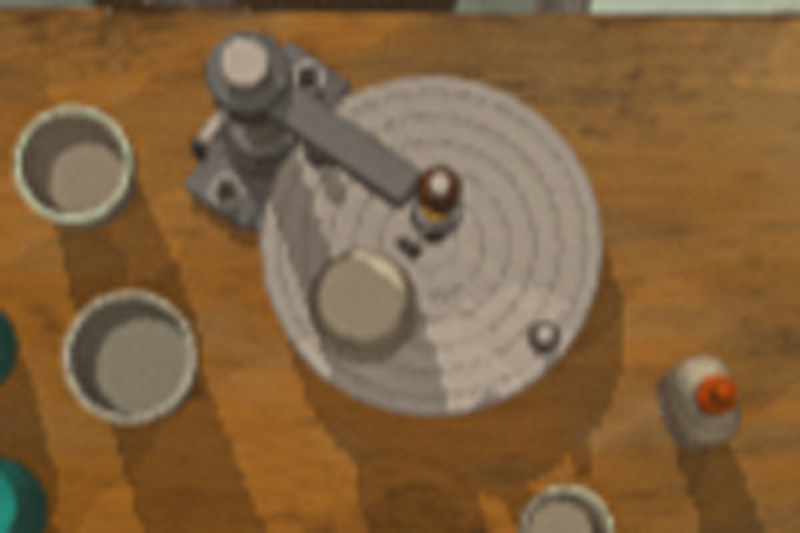

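View pics/sc.png

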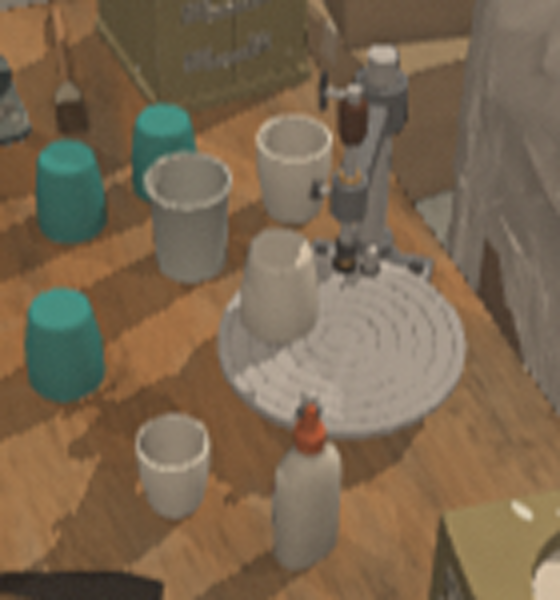

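```bash
cat > h.py <<'E'
import numpy as np,cv2
from workcell import *
def ray(n,u,v,z,c=None):
    c=c or camera_info(n);R=np.array(c["R"]);t=np.array(c["t"]);o=-R.T@t
    d=R.T@np.array([(u-c["cx"])/c["fx"],(v-c["cy"])/c["fy"],1.]);return o+d*(z-o[2])/d[2]
def proj(n,X,c=None):
    c=c or camera_info(n);p=np.array(c["R"])@np.asarray(X,float)+np.array(c["t"]);return np.array([c["fx"]*p[0]/p[2]+c["cx"],c["fy"]*p[1]/p[2]+c["cy"]])
E
python3 - <<'E'
from h import *
T=lambda a,b,z:ray("top",(a+.5)/5.3333-.5+180,(b+.5)/5.3333-.5+128,z).round(4)
S=lambda a,b,z:ray("side",(a+.5)/4-.5+185,(b+.5)/4-.5+135,z).round(4)
W=T(431,245,.04);print("wheel",W,"L/R/T/B",T(260,240,.04),T(602,240,.04),T(431,74,.04),T(431,415,.04))
print("wheel side",S(341,345,.036))
print("cup",T(362,297,.116),S(284,249,.116))
print("peg",T(544,331,.064)); print("col",T(245,62,.236),S(382,55,.236))
for n,p,z in(("large",(73,165),.081),("beaker",(130,357),.093),("bottle",(715,395),.155),("small",(567,525),.065)):print(n,T(*p,z))
# knob top height: match pixel along axis
for z in(.22,.24,.26,.28,.3):
    p=np.r_[W[:2],z];a=(proj("top",p)-[180,128])*5.333;b=(proj("side",p)-[185,135])*4;print(z,a.round(),b.round())
for z in(.085,.11,.13):
    p=np.r_[W[:2],z];print(z,((proj("side",p)-[185,135])*4).round())
E
```

```text
wheel [ 0.5818 -0.0908  0.04  ] L/R/T/B [0.5838 0.0089 0.04  ] [ 0.5857 -0.1905  0.04  ] [ 0.6829 -0.09    0.04  ] [ 0.4827 -0.0916  0.04  ]
wheel side [ 0.5811 -0.0972  0.036 ]
cup [ 0.5435 -0.052   0.116 ] [ 0.5469 -0.0558  0.116 ]
peg [ 0.5301 -0.1555  0.064 ]
col [0.6506 0.0068 0.236 ] [0.6493 0.0032 0.236 ]
large [0.6208 0.1135 0.081 ]
beaker [0.5108 0.0776 0.093 ]
bottle [ 0.489  -0.2412  0.155 ]
small [ 0.4199 -0.1688  0.065 ]
0.22 [434. 201.] [347. 161.]
0.24 [435. 195.] [348. 139.]
0.26 [435. 190.] [349. 117.]
0.28 [436. 184.] [350.  94.]
0.3 [437. 178.] [352.  71.]
0.085 [340. 294.]
0.11 [341. 271.]
0.13 [342. 252.]
```

```bash
cat >> h.py <<'E'
from scipy.spatial.transform import Rotation as Ro
def quat(back_deg,tilt,ydir=+1):
    """tool z points down, leaning so that body lies toward world angle back_deg, tilt deg from vertical; y horizontal, perpendicular to it"""
    b=np.deg2rad(back_deg);t=np.deg2rad(tilt);h=np.array([np.cos(b),np.sin(b),0])
    z=-h*np.sin(t)-np.array([0,0,1])*np.cos(t);y=ydir*np.array([-np.sin(b),np.cos(b),0]);x=np.cross(y,z)
    q=Ro.from_matrix(np.c_[x,y,z]).as_quat();return np.r_[q[3],q[:3]]
def best(p,back,tilt):
    q0=state()["q"];o=[(np.abs(j-q0)[5],s) for s in(1,-1) if (j:=ik(p,quat(back,tilt,s))) is not None]
    return quat(back,tilt,min(o)[1])
def shot(n,f):
    c=camera_info(n);im=camera(n);cv2.imwrite(f"pics/{f}.png",im);return im,c
E
python3 - <<'E'
from h import *
p=state()["tcp_pos"];move_linear([p[0],p[1],.36],rate=.25)
P=[.50,-.10,.40]
for b in(180,150,210): 
    for s in (1,-1):print(b,s,ik([.582,-.092,.34],quat(b,0,s)))
q=best(P,180,0);movep(P,q)
im,c=shot("wrist","w1");print(state()["tcp_pos"],state()["time_s"],proj("wrist",[.582,-.092,.27],c),proj("wrist",[.582,-.092,.04],c))
print(ray("top",236,238,.076))
E
```

```text
180 1 [-0.28201495  0.3598111   0.13112655  1.34211178  0.          2.8595777 ]
180 -1 [-0.28201495  0.3598111   0.13112655  1.34211178  0.         -0.28201495]
150 1 [-0.28201495  0.3598111   0.13112655  1.34211178  0.         -2.90000883]
150 -1 [-0.28201495  0.3598111   0.13112655  1.34211178  0.          0.24158382]
210 1 [-0.28201495  0.3598111   0.13112655  1.34211178  0.          2.33597893]
210 -1 [-0.28201495  0.3598111   0.13112655  1.34211178  0.         -0.80561373]
[ 0.50013711 -0.09922566  0.39999796] 3.1667 [246.44223787  87.99569624] [250.5653756   88.73518481]
[ 0.38272051 -0.0189362   0.076     ]
```

View pics/w1.png

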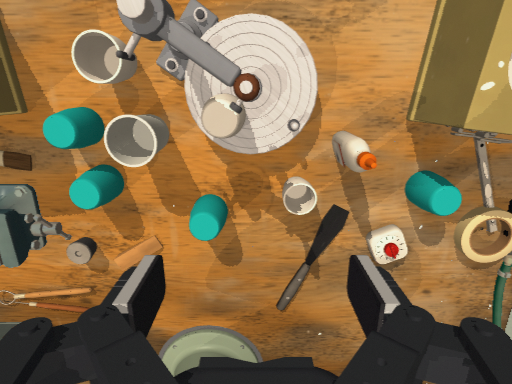

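The wrist view shows the knob at (245.5,87), the wheel at about (251,84), the cup foot at about (226,118), the peg at (293,125) and the bottle base at about (347,150).

```bash
python3 - <<'E'
from h import *
im,c=cv2.imread("pics/w1.png"),camera_info("wrist")
r=lambda u,v,z:ray("wrist",u,v,z,c).round(4)
print("knob",r(245.5,87,.275),"wheel",r(251,83.5,.04),"cup",r(224.5,121,.116),"peg",r(293.5,125,.064),"bottle",r(346,152,.0),"small",r(299,196,.065),"decoy",r(208,222,.076))
P=[.582,-.0925,.34];q=best(P,180,0);movep(P,q)
move_linear([.582,-.0925,.241],rate=.1,max_force=8)
print(state()["tcp_pos"])
command_gripper(0.012,25);s=state();print(s["width"],s["finger_force"],s["contact_force"],s["tcp_pos"],s["time_s"])
shot("wrist","w2");cv2.imwrite("pics/s2.png",cv2.resize(camera("side")[100:230,200:340],None,fx=4,fy=4,interpolation=cv2.INTER_CUBIC))
E
```

```text
knob [ 0.5827 -0.0913  0.275 ] wheel [ 0.5894 -0.0926  0.04  ] cup [ 0.5416 -0.0588  0.116 ] peg [ 0.5313 -0.1556  0.064 ] bottle [ 0.4794 -0.2551  0.    ] small [ 0.4212 -0.1685  0.065 ] decoy [ 0.3811 -0.0245  0.076 ]
[ 0.58245587 -0.09265097  0.24186461]
0.020940110046182528 26.72297930708737 [-0.19815697  4.45092148  0.71008032] [ 0.58207014 -0.09143291  0.24104576] 5.4
```

View pics/s2.png

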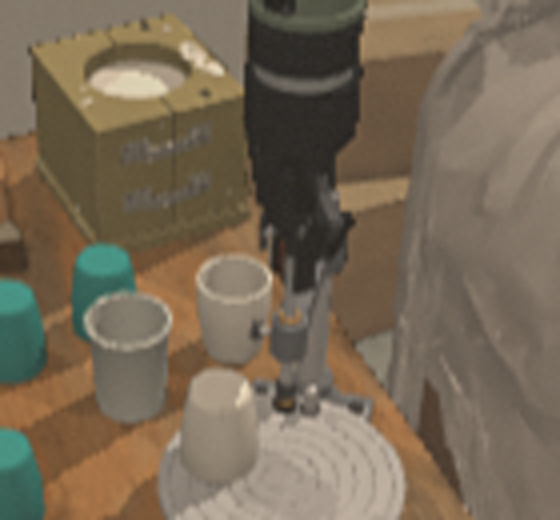

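```bash
python3 - <<'E'
from h import *
p=state()["tcp_pos"];z0=p[2]
r=move_linear([.582,-.0915,z0+.07],rate=.05,max_force=16)
s=state();print(r,s["tcp_pos"],s["contact_force"],s["width"])
dwell(.2);zs=state()["tcp_pos"][2]
move_linear([.582,-.0915,zs-.002],rate=.02);s=state();print("after",s["tcp_pos"],s["contact_force"],s["width"],s["time_s"])
E
```

```text
True [ 0.58174372 -0.09130229  0.26974526] [0.31950203 0.092194   2.54589575] 0.020918004549758378
after [ 0.58173714 -0.09131233  0.26673379] [-0.55435118  0.30353595  0.46330102] 0.020952226555618767 6.7083
```

```bash
python3 - <<'E'
from h import *
command_gripper(.06,20)
p=state()["tcp_pos"];move_linear([p[0],p[1],.34],rate=.2);command_gripper(0,20)
C=np.array([.582,-.0915]);d=np.deg2rad
def pose(phi,off,z=.052):
    t=np.array([-np.sin(d(phi)),np.cos(d(phi))]);q=C+.083*np.array([np.cos(d(phi)),np.sin(d(phi))])-off*t
    return [*q,z],np.degrees(np.arctan2(-t[1],-t[0]))
P,b=pose(231.3,.028,.2);q=best(P,b,0);movep(P,q)
sg=1 if np.allclose(q,quat(b,0,1)) else -1
P,b=pose(231.3,.028);print(move_linear(P,rate=.15,max_force=6))
for k,phi in enumerate(np.linspace(231.3,275,6)):
    P,b=pose(phi,.017);hit=move_linear(P,rate=.06,attitude=quat(b,0,sg),max_force=6)
    print(round(phi),hit,state()["contact_force"].round(1))
    if hit:break
P,b=pose(phi,.03);move_linear(P,rate=.1,attitude=quat(b,0,sg))
P[2]=.2;move_linear(P,rate=.2)
P=[.46,-.10,.36];movep(P,best(P,180,0))
im,c=shot("wrist","w3");np.save("c3.npy",c,allow_pickle=True);print(state()["time_s"],proj("wrist",[.582,-.0915,.04],c))
E
```

```text
False
231 False [0.6 0.7 0.4]
240 False [-0.3 -0.5  0.4]
249 False [ 0.5 -0.3 -0.6]
258 False [ 0.2 -0.9 -0.3]
266 False [-0.1  0.  -0.5]
275 False [-0.6  0.4  0.1]
15.8417 [261.54280828 224.45204009]
```

View pics/w3.png

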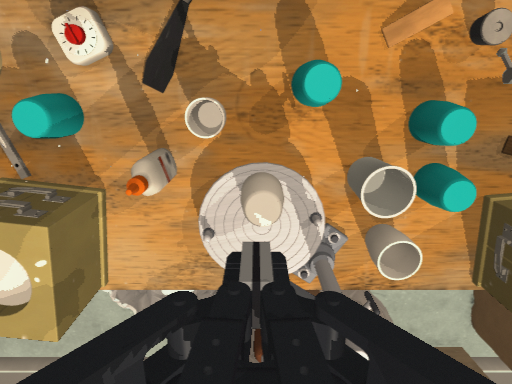

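```bash
cat >> h.py <<'E'
from scipy.spatial import ConvexHull
def outline(c,x,y):
    a=np.linspace(0,2*np.pi,90,endpoint=False);pts=[]
    for r,z in((.0315,.04),(.0305,.078),(.025,.116)):pts+=[proj(None,[x+r*np.cos(t),y+r*np.sin(t),z],c) for t in a]
    foot=np.array(pts[-90:]);pts=np.array(pts);h=pts[ConvexHull(pts).vertices];return h,foot
def fit(im,c,x0,y0,rng=.012,lim=None):
    """edge fit of the cup's outline (hull + foot rim); lim(u,v)->usable"""
    g=cv2.GaussianBlur(im,(0,0),1.0).astype(np.float32)
    gx=cv2.Sobel(g,cv2.CV_32F,1,0).max(2)*0+np.abs(cv2.Sobel(g,cv2.CV_32F,1,0)).max(2);gy=np.abs(cv2.Sobel(g,cv2.CV_32F,0,1)).max(2)
    m=np.minimum(np.hypot(gx,gy),120)
    def sc(x,y):
        h,f=outline(c,x,y);s=0
        for cv in(h,f):
            n=np.r_[cv,cv[:1]];p=np.concatenate([np.linspace(n[i],n[i+1],6)[:-1] for i in range(len(cv))])
            w=np.repeat(np.hypot(*np.diff(n,axis=0).T),5)
            v=cv2.remap(m,p[:,0].astype(np.float32)[None],p[:,1].astype(np.float32)[None],cv2.INTER_LINEAR)[0]
            if lim is not None: w=w*lim(p[:,0],p[:,1])
            s+=(v*w).sum()/w.sum()*(1 if cv is h else .6)
        return s
    b=(x0,y0)
    for st,n in((.002,int(rng/.002)),(.0005,4)):
        b=max(((sc(b[0]+i*st,b[1]+j*st),(b[0]+i*st,b[1]+j*st)) for i in range(-n,n+1) for j in range(-n,n+1)))
        v,b=b
    return np.array(b),v
def draw(im,c,xy,col=(0,0,255)):
    im=im.copy();h,f=outline(c,*xy)
    for k in(h,f):cv2.polylines(im,[(k*16).round().astype(int)],True,col,1,cv2.LINE_AA,4)
    return im
E
python3 - <<'E'
from h import *
c=np.load("c3.npy",allow_pickle=True).item();im=cv2.imread("pics/w3.png")
x,v=fit(im,c,.531,-.0915,.02,lambda u,v:(v<235));print(x,v)
print("pegs",ray("",209,233,.064,c),ray("",316,217,.064,c))
# wheel ellipse visible left/top/right edge ~ (199,222),(326,222),(262,163)
print(ray("",199,225,.04,c),ray("",326,225,.04,c),ray("",262,163,.04,c))
o=draw(im,c,x)
a=cv2.resize(o[140:260,180:340],None,fx=5,fy=5,interpolation=cv2.INTER_CUBIC);cv2.imwrite("pics/o3.png",a)
for s in(1,-1):
  for p in([.44,-.09,.06],[.56,-.09,.06]):print(s,ik(p,quat(180,35,s)))
E
```

```text
[ 0.5275 -0.092 ] 152.52544858554506
pegs [ 0.5856003  -0.17098695  0.064     ] [ 0.55937502 -0.01146122  0.064     ]
[ 0.58309105 -0.18998939  0.04      ] [0.58277998 0.00997979 0.04      ] [ 0.48336939 -0.0915008   0.04      ]
1 [-0.59173221  0.22819627 -1.27830174 -0.46214949  0.32566688  2.63834621]
1 [-0.41598808  0.35555049 -1.01744716 -0.37186353  0.23390584  2.79437723]
-1 [-0.59173221  0.22819627 -1.27830174 -0.46214949  0.32566688 -0.50324644]
-1 [-0.41598808  0.35555049 -1.01744716 -0.37186353  0.23390584 -0.34721542]
```

View pics/o3.png

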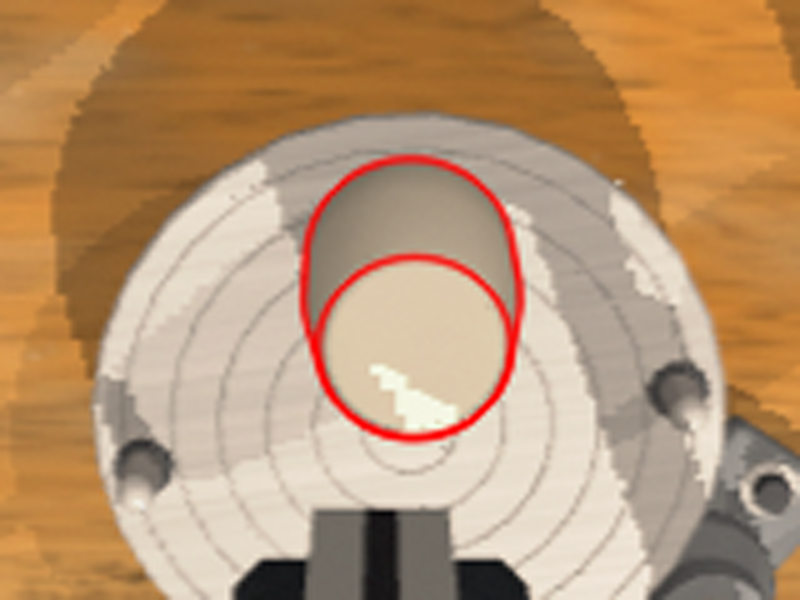

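The overlay fits the cup: foot rim and outline coincide, giving cup (0.5275,-0.092). The pegs sit at about (145,470) and (680,390) in the crop.

```bash
python3 - <<'E'
from h import *
c=np.load("c3.npy",allow_pickle=True).item();R=np.array(c["R"]);o=-R.T@np.array(c["t"]);T=np.array([.46,-.10,.36])
Q=Ro.from_quat(np.r_[(q:=state()["orientation"])[1:],q[0]]).as_matrix()
oc=Q.T@(o-state()["tcp_pos"]);Rc=R@Q;print("cam in tool",oc.round(3),"axis in tool",(Rc[2]).round(3))
for s in(1,-1):
  qt=quat(180,35,s);Rt=Ro.from_quat(np.r_[qt[1:],qt[0]]).as_matrix()
  for X in(.47,.55):
    p=np.array([X,-.091,.058]);cp=p+Rt@oc;Rw=Rc@Rt.T;ci=dict(fx=c["fx"],fy=c["fy"],cx=c["cx"],cy=c["cy"],R=Rw,t=-Rw@cp)
    print(s,X,"cam",cp.round(3),"cup top",proj("",[X+.03,-.091,.116],ci).round(),"cup base",proj("",[X+.03,-.091,.04],ci).round(),"tip",proj("",p,ci).round())
E
```

```text
cam in tool [ 0.081 -0.    -0.143] axis in tool [-0.316 -0.001  0.949]
1 0.47 cam [ 0.454 -0.091  0.222] cup top [256. 155.] cup base [256. 207.] tip [256. 256.]
1 0.55 cam [ 0.534 -0.091  0.222] cup top [256. 155.] cup base [256. 207.] tip [256. 256.]
-1 0.47 cam [ 0.322 -0.091  0.129] cup top [256. 397.] cup base [256. 251.] tip [256. 256.]
-1 0.55 cam [ 0.402 -0.091  0.129] cup top [256. 397.] cup base [256. 251.] tip [256. 256.]
```

```bash
python3 - <<'E'
from h import *
q=quat(180,35,1);Y=-.091
command_gripper(.04,20)
movep([.458,Y,.16],q);print(move_linear([.458,Y,.058],rate=.12,max_force=5))
im,c=shot("wrist","w4a");x,v=fit(im,c,.5275,-.092,.01,lambda u,v:v<225);print("before",x,v)
a=draw(im,c,x)
print(move_linear([.524,Y,.058],rate=.03,max_force=3.5),state()["tcp_pos"],state()["contact_force"])
im,c=shot("wrist","w4b");x,v=fit(im,c,.5275+.02,-.092,.026,lambda u,v:v<225);print("after",x,v,state()["time_s"])
b=draw(im,c,x);cv2.imwrite("pics/m4.png",np.hstack([a[:,56:456],b[:,56:456]]))
E
```

```text
False
before [ 0.5265 -0.0915] 123.50163826816713
False [ 0.52391726 -0.09100493  0.05797802] [-1.08983971 -0.80690348 -0.25947385]
after [ 0.5515 -0.091 ] 132.43084969048044 22.325
```

View pics/m4.png

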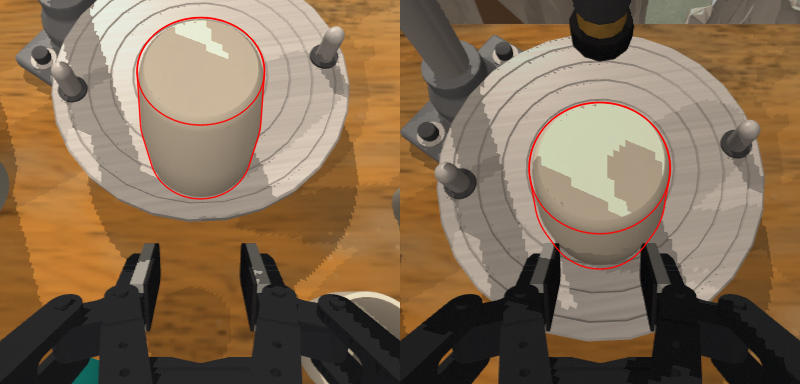

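Cup is seated in the cradle (red outlines match the foot at (600,168) right half); the pad hangs at about (603,48).

```bash
python3 - <<'E'
from h import *
c=camera_info("wrist");im=cv2.imread("pics/w4b.png")
print("pad front edge/centre",ray("",603-344,60,.142,c),ray("",603-344,44,.142,c))
# wheel rim fit: gradient along projected circle r=.1 z=.04
g=np.abs(cv2.Laplacian(cv2.GaussianBlur(im,(0,0),1.2).astype(np.float32),cv2.CV_32F)).max(2)
g=np.hypot(*[cv2.Sobel(cv2.GaussianBlur(cv2.cvtColor(im,6),(0,0),1.2).astype(np.float32),cv2.CV_32F,i,1-i) for i in(0,1)])
a=np.linspace(0,2*np.pi,720)
def sc(x,y,rs=(.1,)):
    s=0
    for r in rs:
        p=np.array([proj("",[x+r*np.cos(t),y+r*np.sin(t),.04],c) for t in a],np.float32)
        v=cv2.remap(np.minimum(g,100),p[None,:,0],p[None,:,1],cv2.INTER_LINEAR)[0]
        ok=(p[:,1]>150)&(p[:,1]<235)|(p[:,1]>235)&(p[:,0]>195)&(p[:,0]<300);s+=v[ok].mean()
    return s
r=[(sc(x,y),x,y) for x in np.arange(.574,.592,.001) for y in np.arange(-.097,-.085,.001)]
for k in sorted(r)[-5:]:print(np.round(k,4))
E
```

```text
pad front edge/centre [ 0.57395453 -0.09212201  0.142     ] [ 0.57975505 -0.09213227  0.142     ]
[57.3677  0.583  -0.091 ]
[58.14   0.583 -0.093]
[58.5622  0.584  -0.09  ]
[59.7472  0.584  -0.091 ]
[59.9602  0.583  -0.09  ]
```

```bash
python3 - <<'E'
from h import *
for X in(.5535,):
    print(move_linear([X,-.0913,.058],rate=.025,max_force=3.5),state()["tcp_pos"],state()["contact_force"])
dwell(.2);im,c=shot("wrist","w5");x,v=fit(im,c,X+.0275,-.092,.01,lambda u,v:v<225);print("after",x,v,state()["time_s"])
print(proj("",[.583,-.0913,.142],c))
cv2.imwrite("pics/m5.png",np.hstack([im,draw(im,c,x)])[:,:800]);cv2.imwrite("pics/m5.png",np.hstack([cv2.resize(im[0:300,106:406],None,fx=1.33,fy=1.33),cv2.resize(draw(im,c,x)[0:300,106:406],None,fx=1.33,fy=1.33)]))
E
```

```text
False [ 0.55349606 -0.09130988  0.05804894] [-0.20275712 -0.29575124 -0.83772911]
after [ 0.586 -0.091] 85.97318836374109 23.9083
[255.06356141 121.53424103]
```

View pics/m5.png

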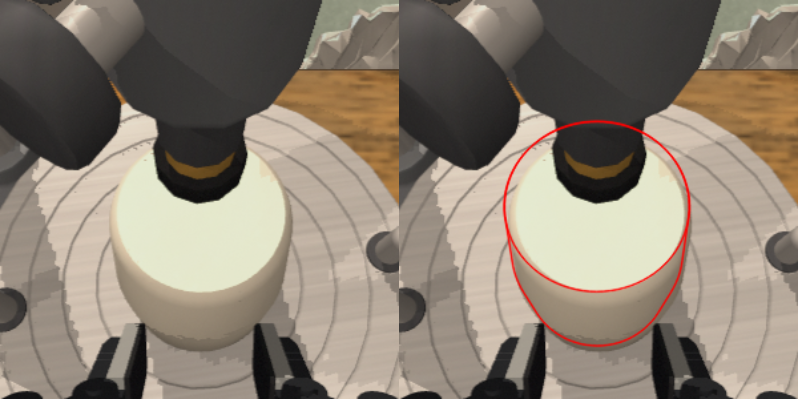

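```bash
python3 - <<'E'
from h import *
c=camera_info("wrist")
cb=dict(c);R=np.array(c["R"]);cb["t"]=np.array(c["t"])+R@np.array([.55350-.52392,-.09131+.0910,0]) 
im=cv2.imread("pics/w5.png");imb=cv2.imread("pics/w4b.png")
for n,I,k,vs in(("w5",im,c,range(225,275)),("w4b",imb,cb,range(225,285))):
    g=cv2.cvtColor(cv2.GaussianBlur(I,(0,0),.8),6)[:,252:262].mean(1)
    d=np.diff(g);print(n,[(v,int(d[v])) for v in vs if abs(d[v])>3.5])
    print({v:ray("",256,v+.5,.04,k)[0].round(4)+.0315 for v in range(256,275,3)})
    g=cv2.cvtColor(I,6)[:,252:262].mean(1);print(g[195:275].astype(int).tolist())
    print("foot front z.116",{v:ray("",256,v,.116,k)[0].round(4) for v in(205,215,220,225)})
E
```

```text
w5 [(227, -3), (228, -3), (229, -3), (253, -4), (254, -7), (255, -4), (262, 4), (263, 15), (264, 14), (265, 4)]
{256: np.float64(0.5877), 259: np.float64(0.586), 262: np.float64(0.5842999999999999), 265: np.float64(0.5827), 268: np.float64(0.5811), 271: np.float64(0.5795), 274: np.float64(0.5778)}
[227, 227, 227, 227, 227, 227, 226, 227, 227, 227, 227, 227, 227, 227, 227, 227, 227, 227, 227, 227, 227, 227, 227, 226, 210, 173, 171, 170, 168, 166, 164, 162, 158, 154, 151, 147, 144, 140, 140, 139, 139, 138, 138, 138, 137, 137, 136, 135, 135, 134, 134, 133, 133, 132, 131, 131, 130, 130, 129, 127, 115, 111, 111, 108, 106, 103, 99, 97, 95, 120, 136, 136, 137, 138, 141, 145, 145, 146, 148, 147]
foot front z.116 {205: np.float64(0.5658), 215: np.float64(0.5623), 220: np.float64(0.5606), 225: np.float64(0.5589)}
w4b [(253, -4), (254, -6), (263, 7), (264, 15), (265, 7)]
{256: np.float64(0.5580999999999999), 259: np.float64(0.5564), 262: np.float64(0.5548), 265: np.float64(0.5530999999999999), 268: np.float64(0.5515), 271: np.float64(0.5498999999999999), 274: np.float64(0.5483)}
[202, 202, 195, 181, 172, 163, 155, 154, 155, 155, 155, 155, 155, 155, 155, 155, 155, 155, 155, 156, 155, 156, 155, 156, 155, 150, 148, 147, 145, 144, 142, 140, 137, 133, 130, 128, 125, 122, 120, 120, 120, 119, 119, 119, 118, 118, 117, 117, 116, 116, 115, 115, 114, 114, 113, 112, 112, 111, 111, 108, 97, 95, 95, 93, 91, 88, 86, 83, 80, 83, 111, 112, 111, 114, 117, 118, 123, 125, 126, 126]
foot front z.116 {205: np.float64(0.5362), 215: np.float64(0.5327), 220: np.float64(0.531), 225: np.float64(0.5293)}
```

```bash
python3 - <<'E'
from h import *
c=camera_info("wrist")
for z in(.140,.142,.144):print(z,ray("",255.5,202/1.33,z,c)+[.0095,0,0])
for z in(.140,.142,.144):print("width",ray("",106+156/1.33,130,z,c)[1]-ray("",106+246/1.33,130,z,c)[1])
E
```

```text
0.14 [ 0.58418445 -0.09143393  0.14      ]
0.142 [ 0.58327688 -0.09143446  0.142     ]
0.144 [ 0.58236931 -0.09143498  0.144     ]
width 0.01920637815093741
width 0.01873400736525757
width 0.01826163657957773
```

```bash
python3 - <<'E'
from h import *
q=quat(180,35,1);p=[.5535,-.0913,.058]
move_linear([.524,-.0913,.058],rate=.05)
im,c=shot("wrist","w6")
g=cv2.cvtColor(cv2.GaussianBlur(im,(0,0),.8),6).astype(float)
d=np.diff(g[:,252:262].mean(1));print([(v,int(d[v])) for v in range(120,260) if abs(d[v])>4])
print({v:(ray("",256,v,.04,c)[0]+.0315).round(4) for v in(160,180,200,220)})
x,v=fit(im,c,.583,-.0913,.012,lambda u,v:v>90);print("fit",x,v)
move_linear([.46,-.0913,.058],rate=.12);move_linear([.46,-.0913,.2],rate=.2)
P=[.46,-.0913,.36];movep(P,quat(180,0,1));command_gripper(.06,20)
P=[.5833,-.0913,.34];movep(P,quat(180,0,1));print(state()["time_s"])
print(move_linear([.5833,-.0913,.2667],rate=.1,max_force=8),state()["tcp_pos"])
command_gripper(.012,25);s=state();print(s["width"],s["contact_force"],s["tcp_pos"],s["time_s"])
E
```

```text
[(139, -14), (140, -25), (141, -11), (211, 4), (212, 15), (213, 11), (217, -4), (235, -5), (236, -6), (238, 10), (239, 6)]
{160: np.float64(0.617), 180: np.float64(0.604), 200: np.float64(0.5914), 220: np.float64(0.5794)}
fit [ 0.5835 -0.0918] 124.12888095856152
28.2167
False [ 0.58358579 -0.0914484   0.26761107]
0.020878198865774866 [-0.52307517  1.9743249   2.59231215] [ 0.5835858  -0.0913842   0.26716821] 29.525
```

```bash
python3 - <<'E'
from h import *
def f():
    F=[]
    for _ in range(12):dwell(.02);F.append(state()["contact_force"][2])
    return round(float(np.mean(F)),2)
print(f(),state()["tcp_pos"])
for z in(.250,.244,.242,.240,.238,.236):
    h=move_linear([.5835,-.0913,z],rate=.02,max_force=12);s=state();print(z,h,s["tcp_pos"][2].round(4),"moving",s["contact_force"][2].round(2),"held",f(),state()["width"])
    if h:break
print(state()["time_s"])
E
```

```text
2.48 [ 0.58358426 -0.09138638  0.26705163]
0.25 False 0.2496 moving -2.64 held -2.26 0.020874398734384514
0.244 False 0.2438 moving -0.3 held -0.97 0.020988146703855497
0.242 False 0.242 moving 0.22 held 0.07 0.02110844368578763
0.24 False 0.2401 moving 1.61 held 2.36 0.020706110609182187
0.238 False 0.238 moving 3.23 held 3.36 0.02050098820355389
0.236 False 0.236 moving 4.33 held 3.55 0.02097585992084241
33.3583
```

```bash
python3 - <<'E'
from h import *
command_gripper(.06,20)
p=state()["tcp_pos"];print(p);move_linear([p[0],p[1],.34],rate=.1)
# verify from the front with the wrist camera
P=[.46,-.0913,.34];movep(P,quat(180,0,1));q=quat(180,35,1)
movep([.46,-.0913,.16],q);im,c=shot("wrist","w7")
x,v=fit(im,c,.583,-.0913,.012,lambda u,v:v>proj("",[.583,-.09,.108],c)[1]);print("cup",x,v)
g=cv2.cvtColor(im,6);
for n,pt in(("pad/foot contact",[.574,-.0913,.116]),("boss underside",[.569,-.0913,.173])):print(n,proj("",pt,c))
u=int(round(proj("",[.583,-.0913,.116],c)[0]));a,b=[int(proj("",[.574,-.0913,z],c)[1]) for z in(.175,.105)];print(a,b,g[max(a,0):b,u-2:u+3].mean(1).astype(int).tolist())
print(state()["time_s"])
E
```

```text
[ 0.58322607 -0.09110272  0.23569225]
cup [ 0.5845 -0.0918] 148.9256094424362
pad/foot contact [254.40279303 110.00885165]
boss underside [254.1529938   63.04387619]
53 117 [56, 57, 56, 56, 56, 56, 56, 53, 99, 98, 98, 98, 98, 98, 98, 99, 98, 99, 98, 98, 98, 98, 98, 98, 98, 98, 98, 98, 98, 99, 98, 98, 98, 96, 71, 63, 67, 64, 47, 41, 41, 41, 40, 40, 40, 39, 39, 38, 40, 38, 29, 23, 23, 16, 16, 14, 38, 152, 183, 183, 183, 182, 183, 182]
36.775
```

```bash
python3 -c "
from workcell import *
dwell(.3);print(state()['contact_force']);print(close_job())"
```

```text
[-0.26250465 -0.29655468  0.02687432]
the job is handed in; nothing more can be done
None
```

The job is handed in, but I don't have the verdict: by my camera fits the cup stands about 1 mm off the axis under the pad, with the spring pressed in about 4.5 mm. The spring figure comes from arm height and a rise in force, since the joint could not be read directly.

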